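# Hold a ground shaft over the demagnetiser

## Robot

A 6-joint arm with a two-finger parallel gripper is mounted at the origin on the work surface. World frame = base frame: x ahead of the robot, y to its left, z up, the work surface at z = 0. Lengths are in mm, angles in rad, forces in N, time in s.
With the tool pointing down it reaches from about 400 to 825 mm from the base axis. Payload 7 kg.
Tool frame: the origin (TCP) lies at the very end of the fingers, on their centre line; the grasp point (between the pads) lies 19 mm behind it; z points along the fingers, y is the direction in which the jaws open and shut (so a half turn about z gives the same grasp; the last joint's range is limited). The gripper opens to 88 mm and grips with 3 to 60 N. Pads are 19 mm wide; open, the fingers measure 130 mm over their backs; the gripper's body (78 mm by 193 mm) begins 47 mm behind the grasp point.
Start: joints at [1.624, 0.359, 0.012, 0, -1.224, -0.288], TCP at [157.048, 656.453, 226.561] pointing down, gripper open.
Joint ranges: [-3.07, 3.07], [-1.43, 2.12], [-1.02, 1.25], [-3.03, 1.67], [-3.05, -0], [-3.03, 3.03]. Speed limits (rad/s): [2.39, 2.39, 3.01, 3.14, 3.14, 3.14].

## Interface

Orientations are given as a unit quaternion [x, y, z, w].
In Python, from plant import bot gives the robot as it stands. Calls block until the motion is done:
- bot.move_ptp(position, orientation): joint-space move of the TCP to a pose.
- bot.line_to(position, velocity=150, ori=None): straight line of the TCP; ori=None keeps the orientation; velocity is the mean speed in mm/s.
- bot.move_joints(angles): joint-space move.
- bot.move_gripper(opening, force=None): finger opening in mm; force is the grip in N (None keeps the last); returns when the fingers have stopped.
- bot.pause(seconds).
- bot.solve_ik(position, orientation): joint angles nearest the present ones, or None.
- bot.read_state(): the state.
- bot.camera(name): name is "scene" or "side" or "wrist"; returns the picture (420x560x3 uint8, red, green, blue); there is no depth.
- bot.get_calibration(name): a dict with "fx", "fy", "cx", "cy" (pixels), "distortion" ([k1, k2, p1, p2, k3] as OpenCV has them; the pictures are not rectified), "view" (4x4, takes a point from world to camera coordinates); the wrist camera has in their place "T_tool_cam" (4x4, takes a point from camera to tool coordinates, whose origin is the TCP and whose axes are the flange's). Camera axes: x right, y up, looking along -z (the intrinsics and any distortion apply to the point x, -y, -z); pixel columns grow to the right and rows downward; lengths in mm; the calibration is good to about 2 mm. A picture is of the moment at which its call begins: read the wrist's pose just before it. get_calibration takes no time and is no camera call.
A pose or a line that the arm cannot do raises bot.Unreachable and nothing moves.
- bot.close_job(): hands the job in, once; it reports no verdict.
The state is a dict: "t": time; "joint_pos": joint angles; "qvel": joint speeds; "tau": joint torques, N m; "tcp_pos": TCP position; "eef_rot": TCP orientation; "contact_force": force on the tool from outside, world axes, zero at the start; "moment": the same for the moment, N m; "width": finger opening in mm.
Only numpy, scipy, OpenCV 4.12 (cv2) and the standard library are available. Lean on these libraries where they do the work, as an engineer would, in place of code of your own. Each camera call takes 0.05 s, during which the arm holds its last target. There are 200 camera calls.

## Task

First swing the red brace that lies across the blue demagnetiser's plate all the way out until it clicks into its end stop and stays there. Then pick the bright ground shaft (not the brown blank) out of its cradle, carry it up over the top of the green splash guard, and finish holding it level in the gripper, still, about 1 cm above the middle of the demagnetiser's plate and lined up with the copper strip. The shaft must never touch the demagnetiser or the guard, the blank, the bottle, the cup and the grinding wheel must stay where they are, and the program ends with the shaft still held in the air.

Things in the scene. Friction and masses are not known exactly. Their poses are not given: they have to be found in the camera images.
- demag: Blue demagnetiser case, fixed, 220 (its x) x 130 (its y) x 52 mm high, with a steel pole plate on top. Origin at the centre of its underside on the table; x along its length (away from the brace's hinge), z up.
- plate (a point): Centre of the top face of the steel pole plate (120 mm along x by 90 mm along y, 8 mm thick, top face 60 mm above the table). A 10 mm wide copper strip runs along its x axis through this point; axes as the case's. The hinge boss of the brace stands 102 mm away in -x and rises 20 mm above the plate's top face.
- brace (a joint): Angle of the red brace (rad, vertical hinge): 0 = along the copper strip, over the plate; grows as it swings out, clockwise from above, to the case's -y side; 1.57 = end stop, square to the case. From 0.35 to 0.15 rad before the end it rides over a spring ball (about 5 N at the knob), then snaps home by itself; elsewhere it stays where left (under 1 N at the knob).
- brace_knob (a point): Centre of the top of the black upright knob at the brace's free end: a cylinder 18 mm in diameter and 42 mm tall, standing on the red bar (16 mm wide, 8 mm thick, its underside 8 mm above the plate). This point is 118 mm above the table and 135 mm from the hinge axis.
- brace_hinge (a point): Point on the brace's vertical hinge axis, on top of its dark boss (24 mm in diameter), 80 mm above the table.
- shaft: Bright ground steel shaft (the workpiece), 130 mm long, lying level, about 0.55 kg. Origin at its middle on its axis; x along its axis. The middle 60 mm is 32 mm in diameter, and is where to grip it; the two ends are 22 mm in diameter and rest in the V notches of a cradle. In the cradle its axis is 45 mm above the table.
- blank: Brown unground blank of the same shape and size in the other cradle; leave it alone. Origin and axes as the shaft's.
- cradle_a: Fixed grey cradle that holds the bright shaft: base 120 (x) x 60 (y) x 10 mm, with two V supports 12 mm thick at 47 mm either side of the middle along x; they are 44 mm wide and reach 47 mm above the table. Origin under its centre, x along the shaft.
- cradle_b: The same kind of cradle, holding the brown blank.
- guard: Fixed green splash guard: an upright panel 360 mm long (its x), 12 mm thick at the rubber top edge and 120 mm tall, between the cradles and the demagnetiser. Origin under its middle, z up.
- bottle: Blue closed bottle, 64 mm in diameter, 180 mm tall, standing; leave it alone. Origin under its centre.
- cup: Black open cup, 76 mm in diameter, 90 mm tall, standing; leave it alone. Origin under its centre.
- wheel: Pale grinding wheel lying flat, 140 mm in diameter, 20 mm thick; leave it alone. Origin under its centre.
There are look-alikes about, which are no part of the job. Several things have the shape of the shaft; the one meant has the colours described above.

How it is judged (in metres and radians):
On the way, in this order (a step that is already met when the one before it is completed fails the run):
1. the brace is swung out and seated at its end stop (value of joint brace above 1.5 rad), for 0.2 s.
2. the shaft passes over the top of the splash guard (x of shaft in the frame of guard between -0.2 and 0.2 m and y of shaft in the frame of guard between -0.05 and 0.05 m and z of shaft in the frame of guard above 0.125 m).
At the end, for the whole second after the job is handed in: The brace is seated at its end stop (beyond 1.5 rad); the bright shaft is gripped by the fingers, still, its middle within 15 mm horizontally of the plate's centre, its axis within 0.15 rad of the copper strip, its underside 3 to 20 mm above the plate, touching nothing but the fingers (value of joint brace above 1.5 rad and horizontal distance between shaft and plate below 0.015 m and z of shaft in the frame of plate between 0.019 and 0.036 m and angle between the x axis of shaft and the x axis of plate, either way round below 0.15 rad and linear speed of shaft below 0.02 m/s and contact force between the fingers and shaft above 2 N and contact force between shaft and demag below 0.1 N and contact force between shaft and guard below 0.1 N and contact force between shaft and blank below 0.1 N); the arm keeps its last pose, push and grip.
It fails at once if the shaft touches the demagnetiser (contact force between shaft and demag above 0.5 N).
It fails at once if the shaft hits the splash guard (contact force between shaft and guard above 1 N).
It fails at once if the raw blank, the bottle, the cup or the grinding wheel is pushed out of place (over 30 mm) (distance of any of blank, bottle, cup, wheel from where it was at the start of the episode above 0.03 m).
It also fails if it takes over 64 s, if anything falls off the work surface, if the arm or the gripper's body presses on something with over 40 N, if the wrist force passes 120 N, or if a joint passes its speed limit or range.

## Working session

There is one attempt and no reset: what is moved stays moved. The work goes in short steps, each a Python script; the robot and the scene stay as the last script left them, time stands still between calls to the robot, and variables do not carry over. Pictures are saved under pics/ and viewed, about 8 in all and at most 12, crops included, and the job is handed in when it is done.

```bash
mkdir -p pics; ls
python3 - <<'E'
from plant import bot
import cv2,numpy as np
for n in ("scene","side","wrist"):
    im=bot.camera(n); cv2.imwrite(f"pics/{n}0.png",im[:,:,::-1])
    c=bot.get_calibration(n); print(n,{k:np.round(v,4).tolist() for k,v in c.items()})
print(bot.read_state())
E
```

```text
pics
scene {'fx': 388.8559, 'fy': 388.8559, 'cx': 272.9565, 'cy': 212.0007, 'distortion': [-0.1034, 0.0, 0.0, 0.0, 0.0], 'view': [[-0.7206, 0.6933, 0.0025, 238.5917], [-0.3725, -0.3902, 0.842, 171.4808], [0.5847, 0.6058, 0.5395, -1397.4563], [0.0, 0.0, 0.0, 1.0]]}
side {'fx': 392.8369, 'fy': 392.8369, 'cx': 276.5654, 'cy': 212.1418, 'distortion': [-0.0289, 0.0, 0.0, 0.0, 0.0], 'view': [[0.6823, -0.7309, -0.0112, -215.4573], [0.4176, 0.3772, 0.8266, -332.395], [-0.6, -0.5687, 0.5626, -684.9379], [0.0, 0.0, 0.0, 1.0]]}
wrist {'fx': 327.1517, 'fy': 327.1517, 'cx': 278.9294, 'cy': 204.8201, 'distortion': [0.0087, 0.0, 0.0, 0.0, 0.0], 'T_tool_cam': [[-0.0005, 0.9693, 0.2458, 65.2374], [1.0, 0.0002, 0.0013, 0.0343], [0.0013, 0.2458, -0.9693, -160.0888], [0.0, 0.0, 0.0, 1.0]]}
{'t': 0.15, 'joint_pos': array([ 1.62410524e+00,  3.59195251e-01,  1.12766827e-02, -2.35501750e-04,
       -1.22408930e+00, -2.88085423e-01]), 'qvel': array([-6.05615607e-04, -1.34407881e-03,  2.52042187e-03, -5.85375419e-06,
        1.45585808e-03,  6.40914377e-04]), 'tau': array([-6.49464728e-04, -5.83275568e+01,  2.93290937e+01,  7.00125530e+00,
        8.85209389e-03, -1.08664540e-04]), 'tcp_pos': array([156.97872352, 656.12120012, 225.86208882]), 'eef_rot': array([ 9.93113024e-01, -1.17158622e-01, -6.20874132e-06,  6.15776223e-04]), 'contact_force': array([ 0.56583942,  0.47734207, -0.46331994]), 'moment': array([ 0.05417852, -0.002484  , -0.02199192]), 'width': 87.5591812322767}
```

View pics/scene0.png

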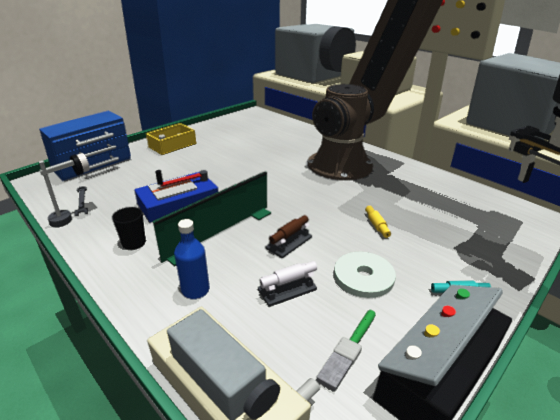

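View pics/side0.png

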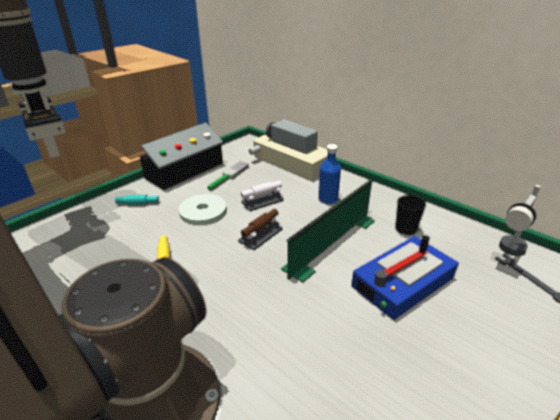

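The scene view shows the knob at about (158,178), the boss at (204,174), the bright shaft at (288,277) and the brown blank at (288,234). In the side view the knob is at (424,243), the boss at (380,280) and the shaft at (262,192). The guard's top edge runs (289,237)–(371,185) in the side view.

```bash
cat > h.py <<'E'
import numpy as np, cv2
from plant import bot
from scipy.spatial.transform import Rotation as R
F=np.diag([1.,-1,-1])
def cam(n,st=None):
    c=bot.get_calibration(n)
    K=np.array([[c['fx'],0,c['cx']],[0,c['fy'],c['cy']],[0,0,1]]); D=np.array(c['distortion'])
    if 'view' in c: V=np.array(c['view'])
    else:
        st=st or bot.read_state(); T=np.eye(4); T[:3,:3]=R.from_quat(st['eef_rot']).as_matrix(); T[:3,3]=st['tcp_pos']
        V=np.linalg.inv(T@np.array(c['T_tool_cam']))
    return K,D,V
def rays(C,px):
    K,D,V=C; u=cv2.undistortPoints(np.float64(px).reshape(-1,1,2),K,D).reshape(-1,2)
    d=np.c_[u,np.ones(len(u))]@F@V[:3,:3]; o=-V[:3,:3].T@V[:3,3]
    return o,d/np.linalg.norm(d,axis=1)[:,None]
def onplane(C,px,z):
    o,d=rays(C,px); return o+d*((z-o[2])/d[:,2])[:,None]
def tri(*cp):
    A=0;b=0
    for C,p in cp:
        o,d=rays(C,[p]); M=np.eye(3)-np.outer(d[0],d[0]); A=A+M; b=b+M@o
    return np.linalg.solve(A,b)
def proj(C,P):
    K,D,V=C; P=np.atleast_2d(P).astype(float); Q=(P@V[:3,:3].T+V[:3,3])@F
    return cv2.projectPoints(Q,np.zeros(3),np.zeros(3),K,D)[0].reshape(-1,2)
def quat(yaw): # tool down, tool x axis at world angle yaw
    c,s=np.cos(yaw),np.sin(yaw)
    return R.from_matrix(np.array([[c,s,0],[s,-c,0],[0,0,-1]])).as_quat()
def snap(n,name):
    st=bot.read_state(); C=cam(n,st); im=bot.camera(n)[:,:,::-1].copy(); cv2.imwrite(f'pics/{name}.png',im); return im,C
E
python3 - <<'E'
from h import *
S,D=cam('scene'),cam('side')
for n,a,b,z in [('knob',(158,171),(425,238),118),('boss',(204,172),(380,276),80),('shaft',(288,276),(262,190),45),('blank',(289,235),(260,226),45),
 ('guardA',(160,213),(371,184),120),('guardB',(269,176),(289,236),120),('wheel',(365,270),(203,207),20),('bottle',(185,225),(331,149),180),('cup',(127,213),(411,201),90)]:
    print(n,onplane(S,[a],z)[0].round(),onplane(D,[b],z)[0].round(),tri((S,a),(D,b)).round())
E
```

```text
knob [ 607. -183.  118.] [ 597. -190.  118.] [ 603. -189.  114.]
boss [ 475. -151.   80.] [ 462. -162.   80.] [ 469. -160.   74.]
shaft [595. 320.  45.] [586. 312.  45.] [591. 317.  40.]
blank [486. 218.  45.] [452. 186.  45.] [468. 202.  28.]
guardA [717.  20. 120.] [719.  24. 120.] [718.  23. 121.]
guardB [405.  60. 120.] [398.  37. 120.] [400.  46. 113.]
wheel [433. 410.  20.] [429. 403.  20.] [431. 408.  17.]
bottle [745. 182. 180.] [719. 163. 180.] [738. 173. 171.]
cup [757. -83.  90.] [760. -78.  90.] [758. -79.  92.]
```

Run:
```python
from h import *
S,D=cam('scene'),cam('side')
e=onplane(S,[(263,287),(316,268)],45); print('shaft ends',e.round()); v=e[1]-e[0]; a=np.arctan2(v[1],v[0]); print(a)
for nm,p,y0 in [('shaft',(591,316,60),a),('plate',(568,-179,105),-.23)]:
    for k in (0,np.pi):
        q=bot.solve_ik(p,quat(y0+k)); print(nm,k,None if q is None else np.round(q,2))
for th in np.linspace(0,1.57,4):
    for off in (0,np.pi):
        b=-.23-th; p=np.array([469,-157,90])+135*np.array([np.cos(b),np.sin(b),0])
        q=bot.solve_ik(p,quat(b-np.pi/2+off)); print('brace',round(th,2),off,None if q is None else np.round(q,2))
Q=lambda y:R.from_matrix(R.from_quat(quat(y)).as_matrix()).as_quat()
bot.move_ptp([575,300,250],quat(a if abs(np.cos(a))>0 else a)) if bot.solve_ik([575,300,250],quat(a)) is not None else bot.move_ptp([575,300,250],quat(a+np.pi))
bot.pause(.3); snap('wrist','w_shaft'); print(bot.read_state()['t'],bot.read_state()['joint_pos'].round(2))
```

```text
shaft ends [[656. 308.  45.]
 [532. 345.  45.]]
2.854770589735833
shaft 0 [ 0.78  0.49 -0.19  0.   -0.89 -2.64]
shaft 3.141592653589793 [ 0.78  0.49 -0.19  0.   -0.89  0.5 ]
plate 0 [ 0.02  0.33 -0.33  0.   -0.91  1.32]
plate 3.141592653589793 [ 0.02  0.33 -0.33  0.   -0.91 -1.82]
brace 0.0 0 [ 0.01  0.4  -0.26  0.   -0.91 -0.24]
brace 0.0 3.141592653589793 [ 0.01  0.4  -0.26  0.   -0.91  2.9 ]
brace 0.52 0 [-0.1   0.39 -0.29  0.   -0.9  -0.65]
brace 0.52 3.141592653589793 [-0.1   0.39 -0.29  0.   -0.9   2.49]
brace 1.05 0 [-0.18  0.33 -0.37  0.   -0.87 -1.1 ]
brace 1.05 3.141592653589793 [-0.18  0.33 -0.37  0.   -0.87  2.04]
brace 1.57 0 [-0.21  0.25 -0.5   0.   -0.83 -1.59]
brace 1.57 3.141592653589793 [-0.21  0.25 -0.5   0.   -0.83  1.55]
2.5167 [ 0.78  0.3  -0.02  0.   -1.25 -2.64]
```

View pics/w_shaft.png

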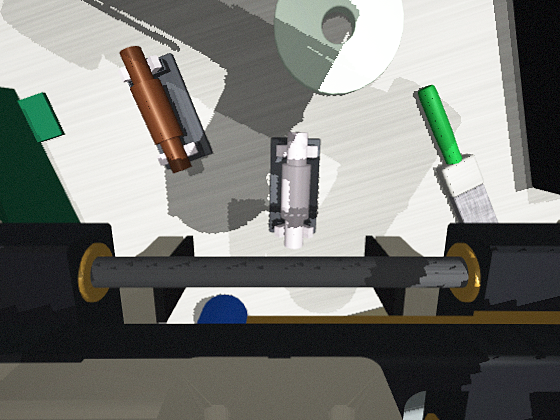

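The wrist view shows the bright shaft at column about 297, from row 134 to row 246, in its cradle (272–320 × 137–233). The brown blank is at (155,110), clear of it.

Run:
```python
from h import *
C=cam('wrist')
e=onplane(C,[(299.5,134),(294,246)],50)
print('ends',e.round(1),'len',np.linalg.norm(e[1]-e[0]).round(1),'mid',e.mean(0).round(1),'ang',np.arctan2(*(e[0]-e[1])[1::-1]).round(3))
c=onplane(C,[(272,137),(320,137),(271,233),(318,232)],5); print('cradle mid',c.mean(0).round(1))
b=onplane(C,[(131,48),(180,170)],50); print('blank mid',b.mean(0).round(1))
bot.move_ptp([575,-165,260],quat(-.23-np.pi/2)); bot.pause(.3)
im,C=snap('wrist','w_demag'); print(bot.read_state()['t'],bot.read_state()['tcp_pos'].round(1))
```

```text
ends [[529.8 337.   50. ]
 [651.7 296.4  50. ]] len 128.5 mid [590.8 316.7  50. ] ang 2.82
cradle mid [592.9 316.8   5. ]
blank mid [465.1 198.3  50. ]
4.9 [ 575.1 -164.7  260. ]
```

View pics/w_demag.png

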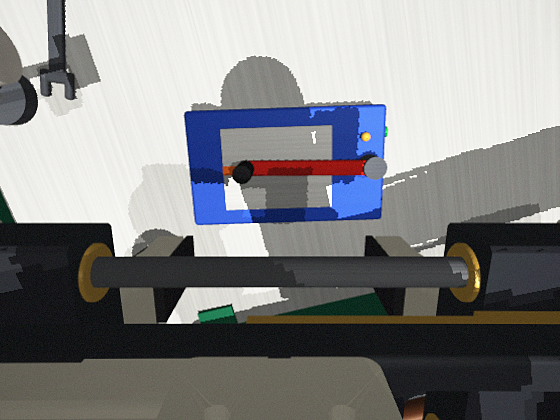

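The demagnetiser is seen from above: knob top at about (243,172), boss at (376,167), case corners (186,112), (385,105), (382,219), (196,223).

Run:
```python
from h import *
C=cam('wrist'); im=cv2.imread('pics/w_demag.png')
hsv=cv2.cvtColor(im,cv2.COLOR_BGR2HSV); m=cv2.inRange(hsv,(100,120,50),(130,255,255)); m[230:]=0
cs=cv2.findContours(m,cv2.RETR_EXTERNAL,2)[0]; c=max(cs,key=cv2.contourArea); print('blue',cv2.boxPoints(cv2.minAreaRect(c)).round().tolist())
ap=cv2.approxPolyDP(cv2.convexHull(c),6,True).reshape(-1,2); print(ap.tolist(), onplane(C,ap,52).round(1).tolist())
h,k=onplane(C,[(376,167)],80)[0],onplane(C,[(242,172)],118)[0]
print('hinge',h.round(1),'knob',k.round(1),np.linalg.norm((k-h)[:2]).round(1),np.arctan2(*(k-h)[1::-1]).round(3))
p=onplane(C,[(221,128),(331,126),(227,210),(331,207)],60); print(p.round(1).tolist(),p.mean(0).round(1))
kn=cv2.inRange(im[150:195,225:262],(0,0,0),(45,45,45)); ys,xs=np.nonzero(kn); print('knob px',xs.min()+225,xs.max()+225,ys.min()+150,ys.max()+150)
```

```text
blue [[185.0, 110.0], [385.0, 104.0], [389.0, 218.0], [188.0, 225.0]]
[[385, 106], [379, 218], [196, 223], [185, 112]] [[444.8, -218.2, 52.0], [470.4, -95.1, 52.0], [681.1, -138.1, 52.0], [656.3, -261.3, 52.0]]
hinge [ 471.7 -160.8   80. ] knob [ 603.4 -192.2  118. ] 135.4 -0.234
[[621.6, -236.1, 60.0], [506.5, -211.3, 60.0], [639.6, -146.9, 60.0], [523.5, -123.3, 60.0]] [ 572.8 -179.4   60. ]
knob px 232 253 161 183
```

Run:
```python
from h import *
H=np.array([471.5,-161,0]); Y=-.207
def pose(th,gap,z):
    b=Y-th; p=H+135*np.array([np.cos(b),np.sin(b),0])+(18.5+gap)*np.array([-np.sin(b),np.cos(b),0]); p[2]=z
    return p,quat(b-np.pi/2)
bot.move_gripper(0,20)
p,q=pose(0,14,180); bot.move_ptp(p,q)
p,q=pose(0,14,88); bot.line_to(p,150)
f0=bot.read_state()['contact_force']
for th in list(np.linspace(.1,1.1,6))+[1.2,1.3,1.38,1.45,1.5]:
    p,q=pose(th,0,88); bot.line_to(p,90,q)
    s=bot.read_state(); print(round(th,2),(s['contact_force']-f0).round(1),round(s['t'],1))
p,q=pose(1.53,0,88); bot.line_to(p,40,q); bot.pause(.3); print((bot.read_state()['contact_force']-f0).round(1))
p,q=pose(1.4,25,88); bot.line_to(p,120,q); bot.line_to(p+[0,0,120],200)
bot.move_ptp([575,-165,260],quat(Y-np.pi/2)); bot.move_gripper(88); bot.pause(.2)
im,C=snap('wrist','w_swung'); print(bot.read_state()['t'])
```

```text
0.1 [-1.4  0.  -0.3] 8.0
0.3 [-1.   0.   0.4] 8.4
0.5 [-0.7 -0.1  0.2] 8.9
0.7 [ 0.1  0.  -0. ] 9.3
0.9 [ 0.3 -0.5 -0.2] 9.8
1.1 [-0.7 -0.5 -0.6] 10.2
1.2 [-0.5  0.  -0.2] 10.5
1.3 [1.6 0.6 0.1] 10.8
1.38 [-0.1 -0.  -0.2] 11.1
1.45 [-0.1  0.1  0.4] 11.4
1.5 [-0.3 -0.7 -0.2] 11.6
[-0.2  0.4 -0.1]
16.1917
```

View pics/w_swung.png

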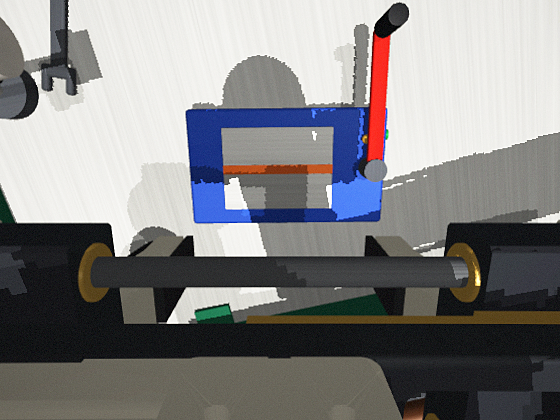

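The brace now points out to the −y side, with its knob top at (398,14) and boss at (376,170). The bare plate is at (221,128)–(332,209), with the copper strip from (222,168) to (333,169).

Run:
```python
from h import *
C=cam('wrist'); im=cv2.imread('pics/w_swung.png'); hsv=cv2.cvtColor(im,cv2.COLOR_BGR2HSV)
m=cv2.inRange(hsv,(4,120,90),(16,255,255)); m[:150]=0;m[190:]=0;m[:,:215]=0;m[:,340:]=0
ys,xs=np.nonzero(m); print(xs.min(),xs.max(),ys.min(),ys.max())
vx,vy,x0,y0=cv2.fitLine(np.float32(np.c_[xs,ys]),cv2.DIST_HUBER,0,.01,.01).ravel()
f=lambda x:(x,y0+(x-x0)*vy/vx)
e=onplane(C,[f(xs.min()-.5),f(xs.max()+.5)],60); v=e[0]-e[1]
print('strip ends',e.round(1).tolist(),'len',np.linalg.norm(v).round(1),'mid',e.mean(0).round(1),'yaw',np.arctan2(v[1],v[0]).round(3))
h,k=onplane(C,[(376,170)],80)[0],onplane(C,[(398,14)],118)[0]; b=np.arctan2(*(k-h)[1::-1])
print('hinge',h.round(1),'knob',k.round(1),np.linalg.norm((k-h)[:2]).round(1),'brace',(np.arctan2(v[1],v[0])-b).round(3))
S=cam('scene')
g=onplane(S,[(160,213),(269,176)],120); print('guard',g.round(0).tolist())
```

```text
223 331 164 174
strip ends [[632.5, -192.2, 60.0], [514.6, -167.6, 60.0]] len 120.4 mid [ 573.5 -179.9   60. ] yaw -0.205
hinge [ 472.  -160.2   80. ] knob [ 447.  -292.9  118. ] 135.0 brace 1.552
guard [[717.0, 20.0, 120.0], [405.0, 60.0, 120.0]]
```

The brace is seated at about 1.55 rad, and the plate is at (573,−180) with yaw −0.205. Next is the approach to the shaft, with a look from the opposite side.

Run:
```python
from h import *
bot.move_ptp([591,316.7,200],quat(2.82-np.pi)); bot.pause(.2)
im,C=snap('wrist','w_pre'); s=bot.read_state(); print(s['t'],s['tcp_pos'].round(1),s['joint_pos'].round(2),s['width'].round(1))
print(proj(C,[[529.8,337,45],[651.7,296.4,45],[591,316.7,45]]).round(1).tolist())
```

```text
Traceback (most recent call last):
AttributeError: 'float' object has no attribute 'round'
```

View pics/w_pre.png

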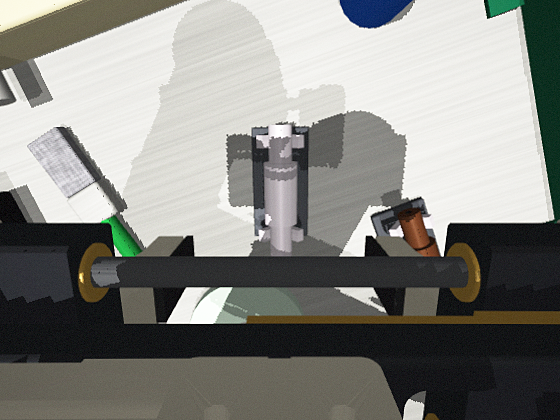

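The shaft is centred on column 280 or so, with its far end at row 124, its near end by row 253 at the linkage, and its thick part from about row 160 to row 228.

Run:
```python
from h import *
C=cam('wrist')
print(proj(C,[[529.8,337,50],[651.7,296.4,50],[591,316.7,45]]).round(1).tolist())
e=onplane(C,[(280.5,124),(280.5,252)],52); print(e.round(1).tolist(),np.linalg.norm(e[0]-e[1]).round(1))
s=bot.read_state(); print(s['tcp_pos'].round(1),s['t'],s['width'])
```

```text
[[278.9, 254.0], [278.6, 123.8], [278.7, 190.9]]
[[651.0, 294.8, 52.0], [532.1, 334.5, 52.0]] 125.4
[591.4 315.9 200.3] 18.2083 87.41350858773833
```

Run:
```python
from h import *
f=lambda:(lambda s:print(round(s['t'],2),s['tcp_pos'].round(1),s['contact_force'].round(1),s['moment'].round(2),round(s['width'],1)))(bot.read_state())
bot.line_to([591,316.3,70],150); bot.line_to([591,316.3,26],60); f()
bot.move_gripper(10,50); bot.pause(.3); f()
bot.line_to([591,316.3,60],50); bot.pause(.2); f()
bot.line_to([591,316.3,190],120); bot.pause(.2); f()
snap('scene','s_lift'); snap('wrist','w_lift')
im=np.hstack([cv2.imread('pics/s_lift.png')[100:360,100:400],cv2.imread('pics/w_lift.png')[60:320,60:500]]); cv2.imwrite('pics/lift.png',im)
```

```text
20.11 [591.2 316.5  26.2] [1.3 0.4 0.4] [ 0.03  0.01 -0.03] 87.8
21.35 [590.4 314.9  25.8] [-1.2 -6.3  2.3] [-1.96  0.36  0.18] 31.1
22.38 [590.8 316.2  59.5] [-0.3 -0.6 -5.2] [-0.01  0.    0.03] 30.5
23.82 [590.8 316.1 189.2] [-0.6  1.1 -5.2] [ 0.    0.04 -0.01] 30.9
```

View pics/lift.png

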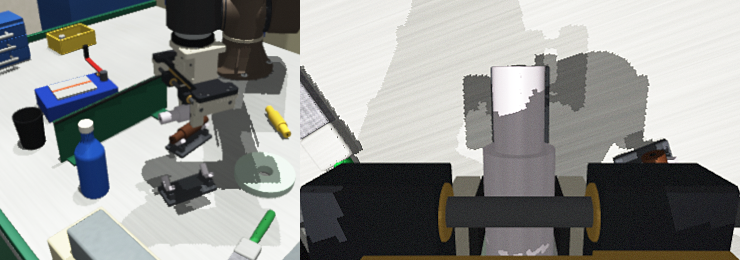

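The shaft is held and level, with a load of 5.2 N. Its far end is at wrist pixel (280,126) and the step to the thick part is at about row 207.

Run:
```python
from h import *
s=bot.read_state(); C=cam('wrist',s); Rm=R.from_quat(s['eef_rot']).as_matrix(); ax=s['tcp_pos'][2]+19
for px,dz,exp in (((280,126),11,65),((280,126),0,65),((280,207),16,30)):
    t=Rm.T@(onplane(C,[px],ax+dz)[0]-s['tcp_pos']); print(t.round(1),'offset',(t[0]-exp).round(1))
Y=-.205; P=np.array([572.8,-180.2]); q=quat(Y)
bot.line_to([585,180,190],180,quat(-.28)); bot.line_to([575,-100,190],180,quat(-.22)); bot.line_to([*P,190],150,q)
bot.pause(.2); s=bot.read_state(); print(s['t'],s['tcp_pos'].round(1),s['contact_force'].round(1),s['width'])
```

```text
[ 63.7   0.3 -30. ] offset -1.3
[ 63.5   0.4 -19. ] offset -1.5
[ 32.6   0.3 -35. ] offset 2.6
27.4167 [ 573.  -179.3  190.1] [ 0.2 -1.3 -4.1] 30.999080128919275
```

Run:
```python
from h import *
bot.line_to([572.8,-180.2,110],100); bot.line_to([572.8,-180.2,68.5],30); bot.pause(.5)
s=bot.read_state(); print(s['t'],s['tcp_pos'].round(1),s['contact_force'].round(1),s['width'],abs(s['qvel']).max())
a,S=snap('scene','s_end'); b,D=snap('side','d_end'); c,W=snap('wrist','w_end')
z=lambda i,x,y,w,h:cv2.resize(i[y:y+h,x:x+w],(400,300),interpolation=cv2.INTER_CUBIC)
cv2.imwrite('pics/end.png',np.vstack([np.hstack([z(a,110,120,160,120),z(b,330,200,160,120)]),np.hstack([z(c,140,50,280,210),z(a,60,100,320,240)])]))
print(proj(D,[[572.8,-180.2,60]]),proj(S,[[572.8,-180.2,60]]))
```

```text
30.4 [ 572.8 -180.2   68.5] [ 0.4 -0.2 -4.4] 31.210191014535248 0.002579322976888808
[[410.94294475 261.06332574]] [[171.69332017 185.26176378]]
```

View pics/end.png

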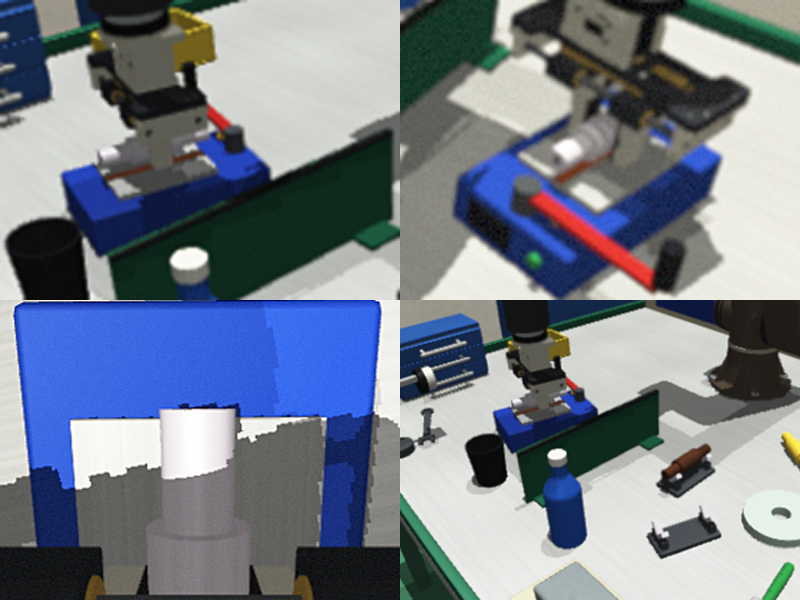

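The shaft sits over the strip: its centre is at crop column 198.5, and the plate's edges at 72 and 326 give a middle of 199. The brace is out, and the cup, bottle and blank are in place. One check along the axis, then I hand in.

Run:
```python
from h import *
s=bot.read_state(); C=cam('wrist',s); Rm=R.from_quat(s['eef_rot']).as_matrix()
e=onplane(C,[(140+.7*72,50+.7*119),(140+.7*326,50+.7*117)],60); print(((e-s['tcp_pos'])@Rm).round(1).tolist())
t=(onplane(C,[(279,50+.7*108)],92)[0]-s['tcp_pos'])@Rm; print('shaft end',t.round(1))
if abs(((e-s['tcp_pos'])@Rm)[:,0].mean()-60)<8: bot.close_job(); print('closed',s['t'])
```

```text
[[59.6, -44.8, 8.5], [60.3, 44.7, 8.5]]
shaft end [ 63.8  -0.1 -23.5]
the job is handed in; nothing more can be done
closed 30.55
```

The job is handed in at about 30.5 s of the 64 s allowed. The bright shaft is held still in the gripper above the demagnetiser's plate, and the brace is swung out. No verdict is reported.

- **Brace:** I pushed the knob around its arc with closed fingers. Afterwards the wrist camera put it at about 1.55 rad, a camera estimate that needs to be above 1.5. The last pictures still show it swung out.
- **Shaft:** I gripped the bright shaft at its middle with 50 N and lifted it to about 209 mm axis height. I then carried it over the guard, whose top is at 120 mm, and lowered it over the plate.
- **Position:** In the last wrist view the plate's corners were at (59.6, −44.8) and (60.3, 44.7) mm in tool axes. The ideal is (60, ±45), so the gripper is centred and lined up with the strip to about 1 mm.
- **Shaft end:** It measured 63.8 mm from the tool centre, against an ideal 65 mm, so the shaft is about 1 mm off along its axis.
- **Height:** The shaft's axis is about 27.5 mm above the plate, so its underside clears it by about 11 mm.
- **Force:** The measured downward load was 4.4 N in the final pose. It was 5.2 N after the lift, and the shaft's weight is about 5.4 N. The two readings disagree slightly, probably from sensor noise, and nothing in the pictures suggests contact.
- **Other objects:** In the last pictures the blank, bottle, cup and wheel looked unmoved, judged by eye. No checks failed.

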